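Nudge the bowl to the middle of the scale and press tare

TASK

The orange bowl of filling was put down too far forward on the electronic kitchen scale, so its rim crowds the keys. With the fingertips nudge the bowl back until it sits centred on the steel weighing plate, take the hand off it, then zero the scale: press the big blue tare key gently with a fingertip, hold it down for about a second, and let go. Do not lift the bowl, do not press the other two keys, and leave the scale and everything round it where they stand.

Things in the scene. Friction and masses are not known exactly. Their poses are not given: they have to be found in the camera images.
- scale: electronic kitchen scale, white, 250 mm (its x) by 220 mm (y), 44 mm high in all, 1.6 kg, loose on rubber feet. Origin: centre of its underside. Its -x edge is the front: display (left) and a row of three round keys (right) on a black strip, strip top 35 mm above the table. The steel weighing plate covers the rest, from x = -50 mm to the rear edge. Yaw varies from -0.05 to 0.55 rad
- plate_center (a point): centre of the weighing plate, on its top face, 44 mm above the table, at x = +36 mm, y = 0 of the scale; axes as the scale's
- filling_bowl: round orange bowl with filling, 0.35 to 0.57 kg, 50 mm high, loose on the plate. Origin: centre of its underside. Radius 46 mm at the foot, 73 mm at the rim: an upright finger meets the rim, 94 mm above the table. Starts 34 to 60 mm from the plate's centre, towards the keys and to either side. Slides when pushed with 2 to 4 N, does not tip if pushed slowly, stops where it is left
- tare_key_top (a point): middle of the top face of the blue tare key (24 mm across, white ring), the middle one of the row; 40.5 mm above the table when up, at x = -90, y = -43 mm of the scale
- tare_key (a joint): travel of the blue tare key, m: 0 up, 0.004 fully down; a spring returns it. It starts to move at about 1 N and is fully down at about 4 N; it counts as pressed beyond 0.0025
- unit_key (a joint): travel of the grey key (18 mm across, at x = -90, y = -1 mm of the scale), m: 0 up, 0.004 fully down; same spring. Not to be pressed
- power_key (a joint): travel of the red key (18 mm across, at x = -90, y = -85 mm of the scale), m: 0 up, 0.004 fully down; same spring. Not to be pressed
- weighing_plate: the steel weighing plate, fixed to the scale, 172 mm (x) by 206 mm (y), top 44 mm above the table; two rings of 90 and 153 mm diameter are engraved round its centre. Its origin is the scale's origin, not its own centre
- small_jar: small glass jar with some red icing, 72 mm across, 76 mm high, behind the scale to the left; origin under its centre. Leave alone
- cutter_0: fluted tin cutter ring, 75 mm across, 26 mm high, behind the scale; origin under its centre. Leave alone
- cutter_1: plain tin cutter ring, 60 mm across, 34 mm high, behind the scale; origin under its centre. Leave alone
- kitchen_timer: red and white wind-up timer, 65 mm across, 44 mm high, in front of the scale to the right; origin under its centre. Leave alone
- sugar_shaker: glass sugar shaker with a grey perforated cap, 44 mm across, 90 mm high, to the left of the scale; origin under its centre. Leave alone
- measuring_cup: aluminium measuring cup with a side handle, 84 by 107 mm, 81 mm high, to the right of the scale; origin under its middle. Leave alone
- wooden_spatula: wooden spatula, 329 mm long, 51 mm wide, 7 mm thick, to the right of the scale; origin under its middle. Leave alone

How it is judged:
On the way, in this order (a step that is already met when the one before it is completed fails the run):
1. the bowl sits centred on the weighing plate (within 15 mm), upright and let go (horizontal distance between filling_bowl and plate_center below 0.015 m and angle between filling_bowl's own z axis and vertical below 0.06 rad and linear speed of filling_bowl below 0.02 m/s and contact force between each of the fingers, the arm and filling_bowl below 0.2 N), for 0.2 s.
2. with the bowl centred and nothing else leaning on bowl or plate, the tare key is held down for at least 0.7 s (value of joint tare_key above 0.0025 m and horizontal distance between filling_bowl and plate_center below 0.015 m and contact force between each of the fingers, the arm and filling_bowl below 0.2 N and contact force between each of the fingers, the arm and weighing_plate below 0.2 N), for 0.7 s.
At the end, for the whole second after the job is handed in: the bowl stands upright and still on the weighing plate, its centre within 15 mm of the plate's centre; the tare key is up again; the scale is within 30 mm of where it stood (horizontal distance between filling_bowl and plate_center below 0.015 m and angle between filling_bowl's own z axis and vertical below 0.06 rad and linear speed of filling_bowl below 0.02 m/s and z of filling_bowl in the frame of plate_center between -0.006 and 0.006 m and value of joint tare_key below 0.001 m and distance of scale from where it was at the start of the episode below 0.03 m and angle between scale's own z axis and vertical below 0.03 rad); the robot touches nothing.
It fails at once if the bowl is lifted or tipped (z of filling_bowl in the frame of plate_center above 0.01 m or angle between filling_bowl's own z axis and vertical above 0.25 rad).
It fails at once if the grey or the red key is pressed (value of joint any of unit_key, power_key above 0.002 m).
It fails at once if the robot presses on the scale, its keys or the bowl with over 25 N (contact force between any of the arm, the fingers and scale above 25 N or contact force between any of the arm, the fingers and filling_bowl above 25 N).
It fails at once if the scale is pushed over 30 mm away or lifted (distance of scale from where it was at the start of the episode above 0.03 m or angle between scale's own z axis and vertical above 0.08 rad).
It fails at once if a thing round the scale is moved by over 15 mm (distance of any of small_jar, cutter_0, cutter_1, kitchen_timer, sugar_shaker, measuring_cup, wooden_spatula from where it was at the start of the episode above 0.015 m).
It also fails if it takes over 54 s, if anything falls off the work surface, if the arm or the gripper's body presses on something with over 40 N, if the wrist force passes 120 N, or if a joint passes its speed limit or range.

ROBOT

A 7-joint arm with a two-finger parallel gripper is mounted at the origin on a cart in front of the work surface, level with it; the furniture and walls round the work are solid. World frame = base frame: x ahead of the robot, y to its left, z up, the work surface at z = 0. Lengths are in m, angles in rad, forces in N, time in s.
With the tool pointing down it reaches from about 0.425 to 1.025 m from the base axis. Payload 3.6 kg.
Tool frame: the origin (TCP) lies on the centre line of the jaws, within the pads' length; the fingertips stand 25 mm ahead of it and the grasp point (between the pads) lies 6 mm ahead of it; z points along the fingers, y is the line along which they close (so a half turn about z gives the same grasp; the last joint's range is limited). The gripper opens to 85 mm and grips with 20 to 120 N. Pads are 22 mm wide; open, the fingers measure 114 mm over their backs; the gripper's body (76 mm by 85 mm) begins 54 mm behind the grasp point. The pads swing forward as they close: fully open they stand 13 mm farther back than shut.
Start: joints at [-1.421, 0.591, 0.048, 1.609, -0.033, 0.943, -0.034], TCP at [0.174, 0.704, 0.256] pointing down, gripper open.
Joint ranges: [-2.69, 2.69], [-0.47, 2.24], [-1.27, 1.36], [0.19, 2.51], [-1.53, 4.68], [0.08, 2.07], [-3.09, 3.09]. Speed limits (rad/s): [2.57, 2.57, 3.14, 3.14, 3.14, 3.14, 3.14].

INTERFACE

Orientations are given as a unit quaternion [w, x, y, z].
In Python, from bench import robot gives the robot as it stands.
- The arm moves only by the tool servo_tool, never from a script. Its argument "motion" is one flat list of numbers, 4 for each row, row after row: the shift along the tool's x, y, z scaled (see below), then the turn about the tool's z scaled (see below). In form: [x, y, z, twist, x, y, z, twist, ...]. A call has exactly 10 rows; each row is the pose to reach, as a shift and turn from the pose commanded when the call began, along the tool's axes at that moment; what a row does not reach only later rows make up. The controller multiplies each number of a shift by 0.25 m and each number of a turn by 90 degrees. A row lasts 1/10 s, in which the tool goes at most 50 mm and 8.59 degrees, less where a joint would pass 70% of its speed; a pose out of reach is approached as far as the arm can. A call with a number of a shift or a turn outside -1 to 1 is refused whole. A call with a gripper value outside its range is refused whole. "claw" is the finger opening in mm, from 0 to 85.4, set as the call begins (left out, the last holds). The fingers move at their own pace and stop on an object; the grip force is fixed at half the most. Time passes only in rows, so rows that repeat a pose let the fingers close, or fill a call up. It gives the time, the measured TCP pose, the force, the opening and the grip force at its end, in the units of the state.
- robot.get_state(): the state, without advancing time (a new reading comes with each control period).
- robot.capture(name): name is "side" or "top"; returns (picture, depth): 384x512x3 uint8, red, green, blue; 384x512 float32, m along the optical axis (not along the pixel's ray), 0 where there is no reading.
- robot.calibration(name): a dict with "camera_matrix" (3x3 intrinsics, pixels), "rvec" (rotation vector, rad) and "tvec" (3), from world to camera coordinates, as OpenCV has them. Camera axes: x right, y down, z forward; pixel columns grow to the right and rows downward; lengths in m; the calibration is good to about 2 mm. A picture is of the moment at which its call begins. calibration takes no time and is no camera call.
- robot.close_job(): hands the job in; it is judged then, once.
The state is a dict: "time_s": time; "joint_pos": joint angles; "dq": joint speeds; "joint_efforts": joint torques, N m; "eef_pos": TCP position; "tool_rot": TCP orientation; "ft_force": force on the tool from outside, world axes, zero at the start; "torque": the same for the moment, N m; "width": finger opening in m; "finger_force": force on a finger pad.
Only numpy, scipy, OpenCV 4.12 (cv2) and the standard library are available. Lean on these libraries where they do the work, as an engineer would, in place of code of your own. Each camera call takes 0.05 s, during which the arm holds its last target. There are 200 camera calls.

## Working session

There is one attempt and no reset: what is moved stays moved. The work goes in short steps, Python scripts to look and compute and a tool call to move; the robot and the scene stay as the last step left them, time stands still between calls to the robot, and variables do not carry over. Pictures are saved under pics/ and viewed, at most 10 in all, crops included, and the job is handed in when it is done.

Besides the shell and the picture viewer there is one more tool, called after "Request:" as name(argument=value, ...) on one line, values as JSON. servo_tool: Moves the arm, as the interface text tells. Its arguments: {"type":"object","properties":{"motion":{"type":"array","items":{"type":"number","minimum":-1,"maximum":1}},"claw":{"type":"number"}},"required":["motion"]}

```bash
mkdir -p pics; python3 - <<'E'
from bench import robot
import cv2,numpy as np
s=robot.get_state();print({k:np.round(s[k],3).tolist() for k in s})
for n in("top","side"):
    p,d=robot.capture(n);cv2.imwrite(f"pics/{n}0.png",p[...,::-1]);np.save(f"{n}_d.npy",d)
    c=robot.calibration(n);R=cv2.Rodrigues(np.array(c["rvec"]))[0];print(n,np.round(c["camera_matrix"],1).tolist(),(-R.T@np.array(c["tvec"]).ravel()).round(3),R.round(2).tolist())
E
```

```text
{'time_s': 0.0, 'joint_pos': [-1.422, 0.592, 0.048, 1.61, -0.033, 0.943, -0.034], 'dq': [-0.0, 0.002, -0.001, 0.002, -0.0, -0.0, -0.001], 'joint_efforts': [0.0, -54.868, 1.547, -19.812, 0.009, 0.009, 0.0], 'eef_pos': [0.174, 0.703, 0.255], 'tool_rot': [-0.0, 0.121, 0.993, -0.001], 'ft_force': [0.256, 0.297, -0.703], 'torque': [-0.009, -0.03, -0.043], 'finger_force': 0.0, 'width': 0.085}
top [[369.6, 0.0, 254.4], [0.0, 369.6, 197.5], [0.0, 0.0, 1.0]] [0.49  0.161 1.15 ] [[0.02, -1.0, 0.01], [-1.0, -0.02, -0.09], [0.09, -0.01, -1.0]]
side [[399.6, 0.0, 249.8], [0.0, 399.6, 191.1], [0.0, 0.0, 1.0]] [0.36  0.959 0.753] [[-0.97, -0.25, -0.01], [-0.15, 0.6, -0.79], [0.2, -0.76, -0.62]]
```

View pics/top0.png

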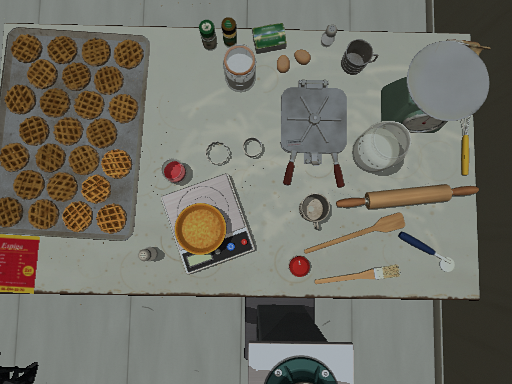

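View pics/side0.png

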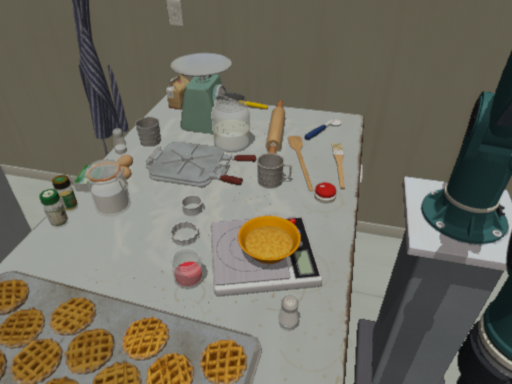

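Top view: scale centred near pixel (208,222), with its keys at about (230–245,243) on the robot side. The bowl is at (201,228), with the shaker at (150,255) and the timer at (300,266). In the side view, the bowl is at (269,240).

```bash
cat > h.py <<'E'
from bench import robot
import cv2,numpy as np
def cal(n):
    c=robot.calibration(n);R=cv2.Rodrigues(np.array(c["rvec"]))[0];return np.array(c["camera_matrix"]),R,np.array(c["tvec"]).ravel()
def ray(n,uv,z):
    K,R,t=cal(n);uv=np.atleast_2d(uv).astype(float)
    d=(np.linalg.inv(K)@np.c_[uv,np.ones(len(uv))].T).T@R;C=-R.T@t
    return (C+d*((z-C[2])/d[:,2])[:,None])[:,:2]
def proj(n,P):
    K,R,t=cal(n);return cv2.projectPoints(np.atleast_2d(P).astype(float),cv2.Rodrigues(R)[0],t,K,None)[0].reshape(-1,2)
def blobs(p,lo,hi,amin=6):
    m=cv2.inRange(cv2.cvtColor(p,cv2.COLOR_RGB2HSV),lo,hi)
    k,l,s,c=cv2.connectedComponentsWithStats(m);return [(s[i,4],c[i],l==i) for i in range(1,k) if s[i,4]>=amin],m
def bowl(n,p):
    b,_=blobs(p,(8,140,90),(28,255,255),200)
    K,R,t=cal(n);out=None
    roi=(150,170,262,280) if n=="top" else (205,190,325,290)
    c=[x for x in b if roi[0]<x[1][0]<roi[2] and roi[1]<x[1][1]<roi[3]]
    m=max(c,key=lambda x:x[0])[2].astype(np.uint8)
    cn=max(cv2.findContours(m,0,2)[0],key=cv2.contourArea)[:,0]
    w=ray(n,cn,.094).astype(np.float32);h=cv2.convexHull(w)
    return w,h,cv2.minEnclosingCircle(h),cn
E
python3 - <<'E'
from h import *
p=cv2.imread("pics/top0.png")[...,::-1].copy();q=cv2.imread("pics/side0.png")[...,::-1].copy()
for n,im in(("top",p),("side",q)):
    w,h,c,cn=bowl(n,im);print(n,"bowl",np.round(c[0],4),c[1],cn.min(0),cn.max(0))
    roi=(170,180,258,275) if n=="top" else (200,200,325,290)
    for nm,lo,hi in(("blue",(100,110,80),(125,255,255)),("red",(170,130,80),(180,255,255)),("red",(0,150,80),(6,255,255))):
        for a,c,_ in blobs(im,lo,hi,3)[0]:
            if roi[0]<c[0]<roi[2] and roi[1]<c[1]<roi[3]: print(nm,a,c.round(1),ray(n,c,.0405).round(4))
c=cv2.resize(p[165:285,140:270],None,fx=4.5,fy=4.5,interpolation=cv2.INTER_CUBIC);cv2.imwrite("pics/crop0.png",c[...,::-1])
E
```

```text
top bowl [0.4919 0.3021] 0.0731426253914833 [175 203] [225 254]
blue 39 [230.4 246.3] [[0.4403 0.2172]]
red 27 [243.6 241.3] [[0.4556 0.1781]]
side bowl [0.4879 0.3051] 0.07496004551649094 [238 216] [300 260]
red 22 [292.7 220.3] [[0.452  0.1787]]
```

View pics/crop0.png

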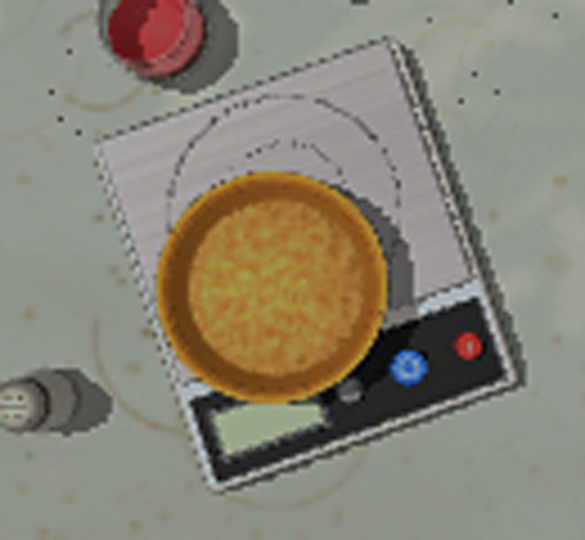

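The crop shows the plate's rear corners at crop (97,143) and (393,38), and the front corners at (215,490) and (515,380). The bowl overlaps the display and sits beside the grey key.

```bash
python3 - <<'E'
from h import *
f=lambda x,y:((x+.5)/4.5-.5+140,(y+.5)/4.5-.5+165)
P=np.array([ray("top",f(97,143),.044)[0],ray("top",f(393,38),.044)[0],ray("top",f(215,490),.033)[0],ray("top",f(515,380),.033)[0],
 ray("top",(230.4,246.3),.0405)[0],ray("top",(243.6,241.3),.0405)[0],ray("top",f(348,390),.0405)[0]])
L=np.array([[.122,.103],[.122,-.103],[-.125,.11],[-.125,-.11],[-.09,-.043],[-.09,-.085],[-.09,-.001]])
w=np.array([1,1,1,1,2,2,1.])[:,None]
a=(w*L).sum(0)/w.sum();b=(w*P).sum(0)/w.sum();U,S,V=np.linalg.svd((w*(L-a)).T@(P-b));R=(U@V).T
T=b-R@a;yaw=np.arctan2(R[1,0],R[0,0]);print("scale",T,"yaw",yaw);print((P-(L@R.T+T)).round(4).tolist())
pc=T+R@[.036,0];tk=T+R@[-.09,-.043];print("plate",pc,"tare",tk)
B=np.array([.4905,.3030]);d=pc-B;print("push",d,np.linalg.norm(d),np.arctan2(d[1],d[0]), "in scale",R.T@(B-pc))
# engraved outer ring: visible arc points
q=[f(*x) for x in[(285,96),(175,180),(398,180),(215,120),(355,120)]];r=ray("top",q,.044);print(np.linalg.norm(r-pc,axis=1))
q=cv2.imread("pics/side0.png")
im=cv2.resize(q[190:300,195:335],None,fx=5,fy=5,interpolation=cv2.INTER_CUBIC)
for X,Y,z in((.122,.103,.044),(.122,-.103,.044),(-.125,.11,.033),(-.125,-.11,.033),(-.09,-.043,.0405),(-.09,-.085,.0405),(.036,0,.044)):
    u=proj("side",[*(T+R@[X,Y]),z])[0];cv2.circle(im,tuple(int(v) for v in ((u-[195,190]+.5)*5)),4,(255,0,255),-1)
cv2.imwrite("pics/side1.png",im)
E
```

```text
scale [0.5099361  0.28853987] yaw 0.35738947641636
[[-0.0026, -0.0004], [-0.0006, -0.0027], [0.0033, -0.0043], [0.0014, 0.0047], [-0.0005, 0.0003], [0.0002, 0.0007], [-0.0011, 0.0006]]
plate [0.54366137 0.30113375] tare [0.44066559 0.21677221]
push [ 0.05316137 -0.00186625] 0.053194121476531984 -0.035091030367022234 in scale [-0.04914941  0.02034577]
[0.07558148 0.07578277 0.07730893 0.07598028 0.07515578]
```

View pics/side1.png

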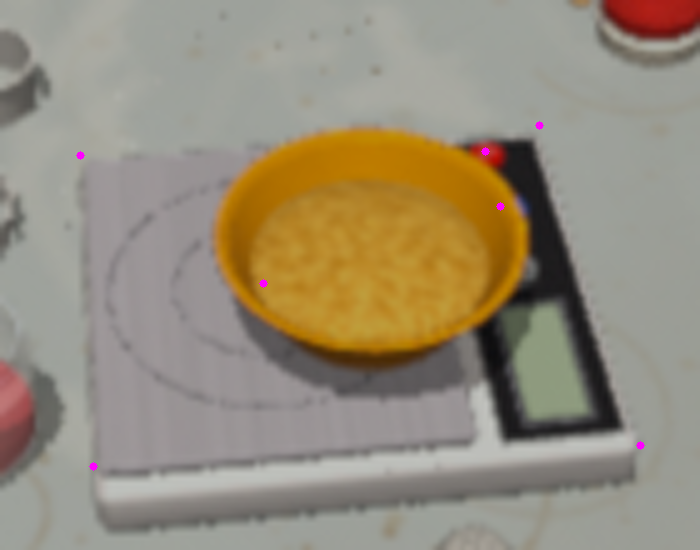

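Request:
servo_tool(motion=[-0.03,-0.035,0,-0.01,-0.1,-0.11,0,-0.03,-0.18,-0.2,0,-0.05,-0.26,-0.29,0,-0.07,-0.34,-0.38,0,-0.09,-0.42,-0.47,0,-0.11,-0.5,-0.56,0,-0.13,-0.57,-0.63,0,-0.132,-0.6,-0.668,0,-0.132,-0.6,-0.668,0,-0.132], claw=50)

```text
time_s: 1.1
eef_pos: [0.281, 0.5032, 0.2562]
tool_rot: [0.0, 0.019, 1.0, -0.001]
ft_force: [0.2, -0.2, -0.5]
width: 0.0498
finger_force: 0.0
```

```bash
cat >> h.py <<'E'
from scipy.spatial.transform import Rotation as Ro
def to(target):
    s=robot.get_state();q=np.array(s["tool_rot"]);M=Ro.from_quat(q[[1,2,3,0]]).as_matrix();e=np.array(s["eef_pos"])
    print("t",s["time_s"],"tcp",e.round(4),"F",np.round(s["ft_force"],2),"w",round(s["width"],3),"xtool",M[:,0].round(3),"ztool",M[:,2].round(3),"joints",np.round(s["joint_pos"],2))
    for t in np.atleast_2d(target): print("units",((M.T@(t-e))/.25).round(3))
E
python3 -c "
from h import *
to([[.386,.307,.2],[.386,.307,.092]])"
```

```text
t 1.1 tcp [0.281  0.5032 0.2562] F [ 0.2  -0.22 -0.55] w 0.05 xtool [-0.999  0.039 -0.   ] ztool [ 0.    -0.002 -1.   ] joints [-1.14  0.41  0.    1.95  0.    0.79  0.39]
units [-0.45  -0.768  0.226]
units [-0.45  -0.767  0.658]
```

Request:
servo_tool(motion=[-0.03,-0.06,0,0,-0.1,-0.16,0,0,-0.18,-0.28,0,0,-0.25,-0.4,0,0,-0.31,-0.52,0,0,-0.37,-0.62,0.02,0,-0.42,-0.7,0.06,0,-0.45,-0.75,0.12,0,-0.45,-0.768,0.2,0,-0.45,-0.768,0.226,0])

```text
time_s: 2.1
eef_pos: [0.3846, 0.3085, 0.1984]
tool_rot: [-0.001, 0.018, 1.0, -0.001]
ft_force: [-0.7, -0.2, 0.0]
width: 0.0498
finger_force: 0.0
```

Request:
servo_tool(motion=[0,0,0.03,0,0,0,0.08,0,0,0,0.14,0,0,0,0.2,0,0,0,0.26,0,0,0,0.32,0,0,0,0.37,0,0,0,0.41,0,0,0,0.432,0,0,0,0.432,0])

```text
time_s: 3.1
eef_pos: [0.3852, 0.3098, 0.0913]
tool_rot: [-0.0, 0.018, 1.0, -0.0]
ft_force: [0.4, 0.3, -0.1]
width: 0.0504
finger_force: 0.0
```

```bash
python3 -c "
from h import *
B=np.array([.4905,.303]);P=np.array([.5435,.301]);u=(P-B)/np.linalg.norm(P-B)
to([[*(B-u*.0796),.092],[*(P-u*.0796),.092]])
p,_=robot.capture('side');cv2.imwrite('pics/side2.png',cv2.resize(p[120:320,150:400],None,fx=3,fy=3)[...,::-1])"
```

```text
t 3.1 tcp [0.3852 0.3098 0.0913] F [ 0.45  0.29 -0.15] w 0.05 xtool [-0.999  0.035  0.001] ztool [-0.001 -0.001 -1.   ] joints [-0.78  0.58  0.02  2.23 -0.03  0.33  0.8 ]
units [-0.104 -0.011 -0.003]
units [-0.316 -0.012 -0.003]
```

View pics/side2.png

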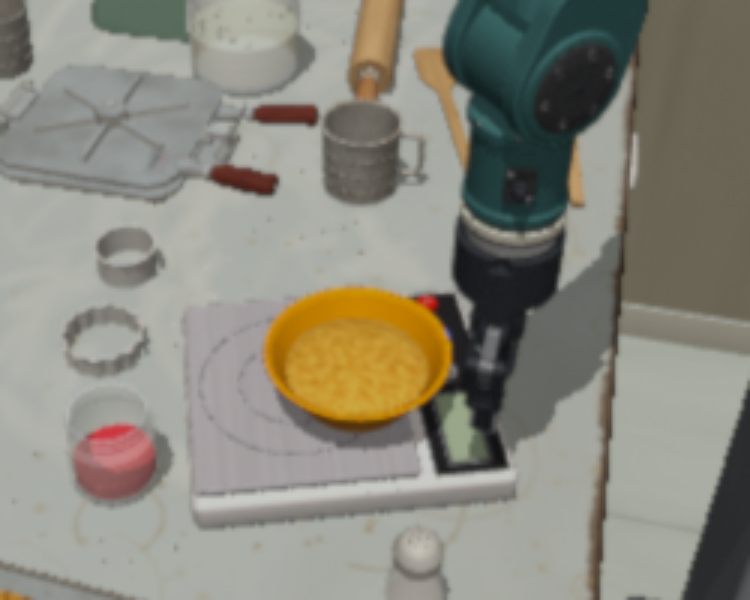

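The fingers hang behind the bowl's rim, over the display, near view pixel (490,400). They touch nothing, so I'll push slowly.

Request:
servo_tool(motion=[-0.02,-0.004,0,0,-0.05,-0.008,0,0,-0.07,-0.012,0,0,-0.085,-0.012,0,0,-0.1,-0.012,0,0,-0.112,-0.012,0,0,-0.124,-0.012,0,0,-0.136,-0.012,0,0,-0.148,-0.012,0,0,-0.16,-0.012,0,0])

```text
time_s: 4.15
eef_pos: [0.4251, 0.3053, 0.0917]
tool_rot: [-0.0, 0.017, 1.0, -0.0]
ft_force: [-2.7, -0.0, 0.2]
width: 0.0502
finger_force: 1.4
```

Request:
servo_tool(motion=[-0.012,0,0,0,-0.024,0,0,0,-0.036,0,0,0,-0.048,0,0,0,-0.06,0,0,0,-0.072,0,0,0,-0.084,0,0,0,-0.096,0,0,0,-0.105,0,0,0,-0.11,0,0,0])

```text
time_s: 5.15
eef_pos: [0.4531, 0.3043, 0.0918]
tool_rot: [0.0, 0.018, 1.0, 0.0]
ft_force: [-3.5, 0.7, -0.0]
width: 0.0495
finger_force: 1.3
```

```bash
cat > m.py <<'E'
from h import *
P=np.array([.5435,.301])
def meas(tag=None):
    for n in("top","side"):
        p,_=robot.capture(n);w,h,c,cn=bowl(n,p);print(n,np.round(c[0],4),round(c[1],4),"err",(P-c[0]).round(4),cn.min(0),cn.max(0))
        for nm,lo,hi in(("blue",(100,110,80),(125,255,255)),("red",(170,130,80),(180,255,255))):
            for a,k,_ in blobs(p,lo,hi,6)[0]:
                if n=="top" and 170<k[0]<258 and 180<k[1]<275: print(nm,a,k.round(1),ray(n,k,.0405).round(4))
        if tag: cv2.imwrite(f"pics/{tag}_{n}.png",p[...,::-1])
E
python3 -c "
from m import *
to([.4635,.304,.092]);meas('a')"
```

```text
t 5.15 tcp [0.4531 0.3043 0.0918] F [-3.54  0.68 -0.03] w 0.05 xtool [-0.999  0.036 -0.   ] ztool [ 0.  0. -1.] joints [-0.68  0.62  0.01  2.12 -0.01  0.4   0.87]
units [-0.042  0.    -0.001]
top [0.5325 0.3013] 0.0733 err [ 0.011  -0.0003] [175 189] [226 237]
blue 37 [230.5 246.1] [[0.4408 0.2169]]
side [0.5314 0.3062] 0.0745 err [ 0.0121 -0.0052] [221 213] [276 257]
```

Request:
servo_tool(motion=[-0.006,0,0,0,-0.012,0,0,0,-0.018,0,0,0,-0.024,0,0,0,-0.03,0,0,0,-0.036,0,0,0,-0.04,0,0,0,-0.043,0,0,0,-0.045,0,0,0,-0.045,0,0,0])

```text
time_s: 6.25
eef_pos: [0.4641, 0.3039, 0.0918]
tool_rot: [0.0, 0.018, 1.0, 0.0]
ft_force: [-2.5, 0.4, -0.4]
width: 0.0497
finger_force: 1.1
```

Request:
servo_tool(motion=[0.01,0,0,0,0.03,0,0,0,0.06,0,0,0,0.1,0,0,0,0.14,0,0,0,0.17,0,0,0,0.19,0,0,0,0.2,0,0,0,0.2,0,0,0,0.2,0,0,0])

```text
time_s: 7.25
eef_pos: [0.4145, 0.3058, 0.0919]
tool_rot: [0.0, 0.018, 1.0, 0.0]
ft_force: [0.7, -0.2, -0.4]
width: 0.0503
finger_force: 0.0
```

```bash
python3 -c "
from m import *
to([[.4407,.2169,.2],[.4407,.2169,.0725]]);meas('b')"
```

```text
t 7.25 tcp [0.4145 0.3058 0.0919] F [ 0.7  -0.19 -0.37] w 0.05 xtool [-0.999  0.036 -0.001] ztool [ 0.001  0.    -1.   ] joints [-0.73  0.6   0.01  2.19 -0.02  0.36  0.83]
units [-0.118 -0.351 -0.433]
units [-0.117 -0.352  0.077]
top [0.5437 0.3008] 0.0732 err [-0.0002  0.0002] [176 185] [226 235]
blue 39 [230.1 246. ] [[0.441 0.218]]
side [0.5421 0.3058] 0.0747 err [ 0.0014 -0.0048] [217 212] [277 256]
```

View pics/b_top.png

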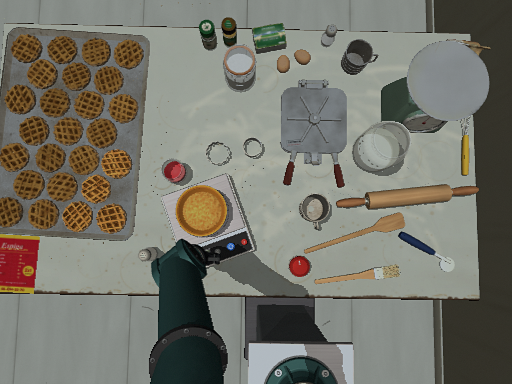

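The bowl sits concentric on the plate at pixel (201,210) and the scale hasn't moved. Next is the tare key, with the fingers closed.

Request:
servo_tool(motion=[0,0,-0.03,0,0,-0.03,-0.06,0,-0.01,-0.08,-0.08,0,-0.03,-0.14,-0.08,0,-0.05,-0.2,-0.08,0,-0.07,-0.26,-0.08,0,-0.09,-0.31,-0.08,0,-0.11,-0.34,-0.08,0,-0.118,-0.351,-0.08,0,-0.118,-0.351,-0.08,0], claw=0)

```text
time_s: 8.35
eef_pos: [0.4409, 0.2167, 0.1119]
tool_rot: [0.0, 0.018, 1.0, 0.0]
ft_force: [-0.0, -0.4, -0.1]
width: 0.0002
finger_force: 0.0
```

```bash
python3 -c "
from m import *
to([[.4408,.2172,.072],[.4408,.2172,.0655]]);p,_=robot.capture('side');cv2.imwrite('pics/side3.png',cv2.resize(p[150:300,200:370],None,fx=4,fy=4)[...,::-1])"
```

```text
t 8.35 tcp [0.4409 0.2167 0.1119] F [-0.02 -0.36 -0.13] w 0.0 xtool [-0.999  0.036 -0.   ] ztool [ 0.  0. -1.] joints [-0.54  0.54 -0.01  2.23  0.01  0.37  0.97]
units [0.001 0.002 0.16 ]
units [0.001 0.002 0.186]
```

View pics/side3.png

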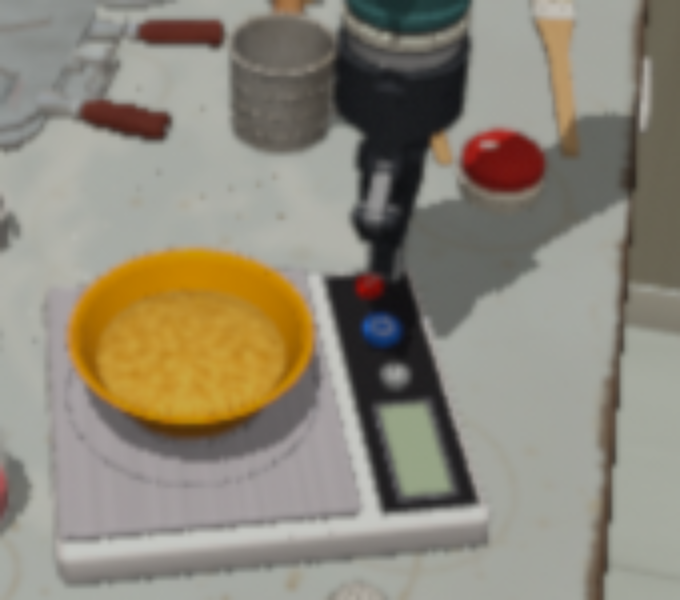

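The closed fingertip is at view pixel (387,272), above the blue key at (382,330). I'll check that numerically and descend.

```bash
python3 -c "
from h import *
f=lambda x,y:((x+.5)/4-.5+200,(y+.5)/4-.5+150)
print(proj('side',[.4409,.2167,.087]),f(387,272),'key side',ray('side',f(382,330),.0405),'grey',ray('side',f(396,376),.0405),'red',ray('side',f(370,288),.0405))"
```

```text
[[295.63752832 217.22816833]] (296.375, 217.625) key side [[0.43864875 0.22114976]] grey [[0.42366643 0.25918135]] red [[0.45270437 0.18408582]]
```

Request:
servo_tool(motion=[0,0,0.02,0,0,0,0.045,0,0,0,0.07,0,0,0,0.095,0,0,0,0.115,0,0,0,0.13,0,0,0,0.14,0,0,0,0.145,0,0,0,0.15,0,0,0,0.15,0])

```text
time_s: 9.4
eef_pos: [0.4404, 0.2169, 0.0743]
tool_rot: [0.0, 0.018, 1.0, 0.0]
ft_force: [-0.2, 0.8, 0.5]
width: 0.0001
finger_force: 0.0
```

Request:
servo_tool(motion=[0,0.004,0.006,0,0,0.004,0.012,0,0,0.004,0.018,0,0,0.004,0.024,0,0,0.004,0.029,0,0,0.004,0.033,0,0,0.004,0.036,0,0,0.004,0.039,0,0,0.004,0.041,0,0,0.004,0.041,0])

```text
time_s: 10.4
eef_pos: [0.4404, 0.2179, 0.0641]
tool_rot: [-0.0, 0.018, 1.0, -0.0]
ft_force: [-0.3, 0.6, 2.7]
width: -0.0003
finger_force: 1.0
```

Request:
servo_tool(motion=[0,0,0.002,0,0,0,0.004,0,0,0,0.006,0,0,0,0.007,0,0,0,0.007,0,0,0,0.007,0,0,0,0.007,0,0,0,0.007,0,0,0,0.007,0,0,0,0.007,0])

```text
time_s: 11.4
eef_pos: [0.4404, 0.2179, 0.0623]
tool_rot: [-0.0, 0.018, 1.0, -0.0]
ft_force: [-0.3, -0.6, 3.4]
width: 0.0001
finger_force: 1.7
```

Request:
servo_tool(motion=[0,0,0.002,0,0,0,0.004,0,0,0,0.004,0,0,0,0.004,0,0,0,0.004,0,0,0,0.004,0,0,0,0.004,0,0,0,0.004,0,0,0,0.004,0,0,0,0.004,0])

```text
time_s: 12.4
eef_pos: [0.4404, 0.2179, 0.0615]
tool_rot: [0.0, 0.018, 1.0, -0.0]
ft_force: [-0.5, -0.8, 7.0]
width: 0.0001
finger_force: 3.2
```

The force rose to 7 N, so the key bottomed out and has been held for over 0.8 s. I'll release it and back off.

Request:
servo_tool(motion=[0,0,0.004,0,0,0,0.004,0,0,0,0,0,0,0,-0.02,0,0,0,-0.06,0,0,0,-0.12,0,0,0,-0.2,0,0,0,-0.28,0,0,0,-0.34,0,0,0,-0.36,0])

```text
time_s: 13.4
eef_pos: [0.4413, 0.2185, 0.1531]
tool_rot: [0.001, 0.018, 1.0, 0.001]
ft_force: [-0.5, -0.0, 0.4]
width: 0.0001
finger_force: 0.0
```

```bash
python3 -c "
from m import *
to([.44,.22,.15]);meas('c')"
```

```text
t 13.4 tcp [0.4413 0.2185 0.1531] F [-0.53 -0.03  0.43] w 0.0 xtool [-0.999  0.036 -0.003] ztool [ 0.003  0.002 -1.   ] joints [-0.55  0.47 -0.01  2.21  0.01  0.46  0.98]
units [0.006 0.006 0.012]
top [0.5436 0.3008] 0.0732 err [-0.0001  0.0002] [176 185] [226 235]
side [0.541  0.3055] 0.0745 err [ 0.0025 -0.0045] [217 212] [277 256]
```

```bash
python3 -c "
from bench import robot
print(robot.close_job())"
```

```text
the job is handed in; nothing more can be done
None
```

The bowl was nudged back to within a few mm of the plate's centre, and the tare key was pressed to its stop, held for about a second and released. The job was handed in at about 13.5 s and its verdict was not reported.

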